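# Unclip a basket dish and turn it with a loose ball

### The job

The handled dish with the glass ball is clipped on its inspection cradle: turn the clip's hex nut counter-clockwise (seen from above) until its tongue is well clear of the dish, and leave it so. Take the dish by the top of its handle, lift it straight up about 10 cm, then, above the cradle, give it a quarter turn either way so that the handle ends square to how it stood, keeping it level and the ball in the middle all the while. Finish holding it there, still and level, with the gripper alone, and leave the other pots where they are.

Things in the scene. Friction and masses are not known exactly. Their poses are not given: they have to be found in the camera images.
- cradle: Cradle fixed to the table: plywood board 140 mm (its x) by 300 mm (its y, from -110 to +190), 15 mm thick, with a round wooden seat 110 mm across, flat top 45 mm above the table. Origin on the table under the seat's middle, z up. At y = +130 mm a steel post 20 mm thick carries the turn clip
- clip (a joint): Turn clip, rad: at 0 its tongue points from the post to the seat's middle, over the dish's rim; grows counter-clockwise from above to a stop at 1.6. Starts at 0 to 0.2; beyond 0.75 it is off the dish. Friction 0.12 N m, stays where left; nut and tongue turn as one and do not rise. Tongue: flat bar 18 mm wide, 8 thick, reaching 65 mm from the axis, underside 83 mm above the table, 4 over the rim
- nut (a point): Point on the axis of the clip's upright steel hex nut, 110 mm above the table. The nut is 24 mm across flats, 32 mm tall, from 91 mm (top of the tongue) to 123 mm above the table. Turns with the clip: its -y points along the tongue; two of the flats face +y and -y, the others 60 degrees round from these
- dish: Cream stoneware dish with a rigid arched handle, like a shallow basket: 160 mm across, rim 34 mm high, about 0.4 kg, loose on the seat. Origin at the middle of its underside (foot 96 mm across), z up. The arch rises from the rim at +x and -x and spans the dish along its x; at the start dish x is parallel to cradle x. Hollow slopes 5 degrees, then 14 from 25 mm out
- handle (a point): Middle of the arch's straight top bar, 105 mm above the dish's underside. The bar is flat-sided: 100 mm long (dish x), 16 mm wide (dish y), 18 mm tall, 54 mm clear above the top of the ball
- dish_centre (a point): Middle of the dish's hollow, on its surface, 10 mm above the dish's underside, where the ball rests
- ball_center (a point): Centre of the glass ball, 32 mm in diameter, 43 g, lying loose in the middle of the dish; it rolls if the dish is tilted or jerked
- tumbler: small open sage-grey ceramic tumbler, 62 mm across, 58 mm high, standing just beyond the cradle's end away from the nut; origin under its middle. Not part of the job
- planter: small open brown ceramic pot, 72 mm across, 68 mm high, standing beside the cradle on the robot's side; origin under its middle. Not part of the job
- saucer: flat plain saucer without handle, 110 mm across, 18 mm high, lying beside the cradle on the far side; origin under its middle. Not part of the job
- pot_pink: open pink pot, 100 mm across, 90 mm high, right of the work; origin under its middle. Not part of the job
- pot_teal: open teal pot, 90 mm across, 80 mm high, left of the work; origin under its middle. Not part of the job
- mug: brown mug, 76 mm across, 85 mm high, left of the work; origin under its middle. Not part of the job
There are look-alikes about, which are no part of the job. What is shaped like the dish but green is not meant.

How it is judged:
By the outcome, as a careful person would: the job done as asked, in the order asked, and still so for the second after the job is handed in, while the arm keeps its last pose, push and grip.
It also fails if it takes over 51 s, if anything falls off the work surface, if the arm or the gripper's body presses on something with over 40 N, if the wrist force passes 120 N, or if a joint passes its speed limit or range.

### The arm

A 6-joint arm with a two-finger parallel gripper is mounted at the origin on the work surface. World frame = base frame: x ahead of the robot, y to its left, z up, the work surface at z = 0. Lengths are in m, angles in rad, forces in N, time in s.
With the tool pointing down it reaches from about 0.35 to 0.975 m from the base axis. Payload 4.9 kg.
Tool frame: the origin (TCP) lies at the very end of the fingers, on their centre line; the grasp point (between the pads) lies manip.grip_point_offset behind it (manip.grip_point_offset is the distance from the TCP to the grasp point, in m); z points along the fingers, y is the line along which they close (so a half turn about z gives the same grasp; the last joint's range is limited). The gripper opens to 85 mm and grips with 20 to 120 N. Pads are 22 mm wide; open, the fingers measure 114 mm over their backs; the gripper's body (76 mm by 85 mm) begins 54 mm behind the grasp point. The pads swing forward as they close: fully open they stand 13 mm farther back than shut.
Start: joints at [-1.371, 0.053, 1.613, -0, 1.476, -0.119], TCP at [0.196, -0.593, 0.231] pointing down, gripper open.
Joint ranges: [-3.01, 3.01], [-1.01, 2.22], [0.06, 2.58], [-1.02, 4.17], [0.09, 2.62], [-3.14, 3.14]. Speed limits (rad/s): [2.57, 2.57, 3.14, 3.14, 3.14, 3.14].

### API

Orientations are given as a unit quaternion [w, x, y, z].
In Python, from plant import manip gives the robot as it stands.
- The arm moves only by the shell command python3 -m crank 'ROWS' [OPENING]. ROWS is JSON, a list of rows, each an object of numbers: "x", "y", "z": the shift along the tool's x, y, z in cm; "turn": the turn about the tool's z in rad. In form: [{"x": .., "y": .., "z": .., "turn": ..}, ...]. A call has 1 to 5 rows; each row shifts and turns the commanded pose from where the row before left it, along the tool's axes as they then stand; what a row does not reach is not made up. A row lasts 1/10 s, in which the tool goes at most 50 mm and 8.59 degrees, less where a joint would pass 70% of its speed; a pose out of reach is approached as far as the arm can. A call with a gripper value outside its range is refused whole. OPENING is the opening in per cent of the stroke, from 0 (shut) to 100 (fully open), set as the call begins (- or left out, the last holds). The fingers move at their own pace and stop on an object; the grip force is fixed at half the most. Time passes only in rows, so rows that do not move let the fingers close. It gives the time, the measured TCP pose, the force, the opening and the grip force at its end, in the units of the state.
- manip.state(): the state, without advancing time (a new reading comes with each control period).
- manip.grab_frame(name): name is "scene" or "top" or "wrist"; returns (picture, depth): 400x640x3 uint8, red, green, blue; 400x640 float32, m along the optical axis (not along the pixel's ray), 0 where there is no reading.
- manip.camera_model(name): a dict with "mtx" (3x3 intrinsics, pixels), "world_to_cam" (4x4, takes a point from world to camera coordinates). Camera axes: x right, y down, z forward; pixel columns grow to the right and rows downward; lengths in m; the calibration is good to about 2 mm. A picture is of the moment at which its call begins: read the wrist's pose just before it. camera_model takes no time and is no camera call; for the wrist camera it gives the pose at the moment of the call.
- manip.job_done(): hands the job in; it is judged then, once.
The state is a dict: "time": time; "joint_pos": joint angles; "joint_vel": joint speeds; "joint_efforts": joint torques, N m; "tool_pos": TCP position; "tool_rot": TCP orientation; "contact_force": force on the tool from outside, world axes, zero at the start; "ft_torque": the same for the moment, N m; "gripper_width": opening from 0.0 (shut) to 1.0 (fully open); "grasp_force": force on a finger pad.
Only numpy, scipy, OpenCV 4.12 (cv2) and the standard library are available. Lean on these libraries where they do the work, as an engineer would, in place of code of your own. Each camera call takes 0.05 s, during which the arm holds its last target. There are 200 camera calls.

## Working session

There is one attempt and no reset: what is moved stays moved. The work goes in short steps, Python scripts to look and compute and a shell command to move; the robot and the scene stay as the last step left them, time stands still between calls to the robot, and variables do not carry over. Pictures are saved under pics/ and viewed, at most 10 in all, crops included, and the job is handed in when it is done.

```bash
ls; mkdir -p pics; python3 - <<'E'
from plant import manip
import cv2,numpy as np
print(manip.grip_point_offset); print(manip.state())
for n in("scene","top"):
    p,d=manip.grab_frame(n); cv2.imwrite(f"pics/{n}0.png",p[:,:,::-1]); np.savez(f"{n}0.npz",p=p,d=d,**manip.camera_model(n)); print(manip.camera_model(n))
E
```

```text
pics
0.0187
{'time': 0.0, 'joint_pos': array([-1.37098483e+00,  5.33527563e-02,  1.61430926e+00, -2.15560712e-05,
        1.47597569e+00, -1.18977411e-01]), 'joint_vel': array([ 0.00084455, -0.00044449, -0.00037703,  0.00079493,  0.00069095,
        0.00153139]), 'joint_efforts': array([ 4.54221595e-05, -3.93680656e+01, -3.70176995e+01, -1.01091005e-04,
        6.92506816e-03,  1.15312679e-05]), 'tool_pos': array([ 0.19576886, -0.59289164,  0.23005644]), 'tool_rot': array([-1.02125549e-03,  9.87322897e-01,  1.58721299e-01, -5.20359539e-05]), 'contact_force': array([-0.33802982,  0.19024033,  0.25656264]), 'ft_torque': array([-0.03322493, -0.01762224, -0.06127695]), 'grasp_force': 0.0, 'gripper_width': 1.001399396558414}
{'mtx': array([[368.87343667,   0.        , 319.99008066],
       [  0.        , 368.87343667, 197.75015952],
       [  0.        ,   0.        ,   1.        ]]), 'world_to_cam': array([[-0.82363479,  0.56683813, -0.0178961 ,  0.39994366],
       [ 0.35982919,  0.49793241, -0.78904136, -0.08078912],
       [-0.43834769, -0.65632145, -0.61407936,  1.32496267],
       [ 0.        ,  0.        ,  0.        ,  1.        ]])}
{'mtx': array([[374.81131226,   0.        , 314.14228177],
       [  0.        , 374.81131226, 199.81956812],
       [  0.        ,   0.        ,   1.        ]]), 'world_to_cam': array([[ 0.02743824, -0.99958998,  0.0081858 , -0.03485939],
       [-0.9930483 , -0.02819454, -0.11428095,  0.50207633],
       [ 0.11446489, -0.00499322, -0.99341475,  1.374595  ],
       [ 0.        ,  0.        ,  0.        ,  1.        ]])}
```

View pics/top0.png

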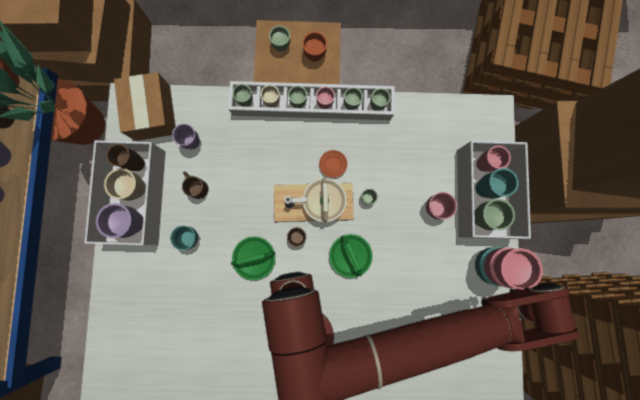

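View pics/scene0.png

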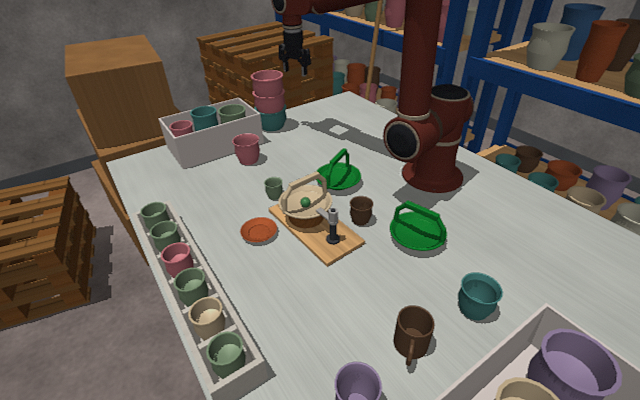

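The top view shows the cradle at (315,201), with the dish centre at about (325,201) and the clip nut at about (288,201). The green look-alikes are at (254,258) and (350,256). In the scene view the clip's tongue and nut are at about (333,215).

```bash
cat > h.py <<'E'
import numpy as np, cv2
from scipy.spatial.transform import Rotation as R
def cast(uv,m,z):
    uv=np.atleast_2d(uv).astype(float); K,T=m["mtx"],m["world_to_cam"]; Rt=T[:3,:3]; c=-Rt.T@T[:3,3]
    d=np.c_[uv,np.ones(len(uv))]@np.linalg.inv(K).T@Rt
    return c+d*((z-c[2])/d[:,2])[:,None]
def points(m,d):
    v,u=np.nonzero(d>0); z=d[v,u]; K,T=m["mtx"],m["world_to_cam"]
    P=np.c_[(u-K[0,2])/K[0,0]*z,(v-K[1,2])/K[1,1]*z,z]
    return (P-T[:3,3])@T[:3,:3],u,v
def toolR(s):
    w,x,y,z=s["tool_rot"]; return R.from_quat([x,y,z,w]).as_matrix()
def go(s,target,yaw=None):
    M=toolR(s); print("shift cm",np.round(M.T@(np.array(target)-s["tool_pos"])*100,2)," tool-y yaw",np.arctan2(M[1,1],M[0,1]))
    if yaw is not None:
        t=-(yaw-np.arctan2(M[1,1],M[0,1])); print("turn",(t+np.pi/2)%np.pi-np.pi/2)
E
python3 - <<'E'
import numpy as np,cv2
from h import *
m=np.load("top0.npz"); p,d=m["p"],m["d"]
for n,uv,z in(("nut",(288,201),.123),("handle",(325,201),.159),("dish",(325,201),.079)): print(n,cast(uv,m,z))
P,u,v=points(m,d)
box=(u>270)&(u<360)&(v>170)&(v<225)
h=P[:,2]
for lo,hi in((.010,.020),(.073,.083),(.115,.13),(.15,.168)):
    k=box&(h>lo)&(h<hi); print(lo,k.sum(),P[k].mean(0).round(4),P[k].min(0).round(3),P[k].max(0).round(3))
k=box&(h>.010)&(h<.020)
print(cv2.minAreaRect(P[k][:,:2].astype(np.float32)))
c=p[160:240,260:385]; cv2.imwrite("pics/crop.png",cv2.resize(c[:,:,::-1],None,fx=6,fy=6,interpolation=cv2.INTER_CUBIC))
E
```

```text
nut [[0.48528197 0.07069399 0.123     ]]
handle [[ 0.48487997 -0.05713738  0.159     ]]
dish [[ 0.4939089  -0.05987818  0.079     ]]
0.01 1342 [0.4989 0.0115 0.0147] [ 0.42  -0.169  0.01 ] [0.619 0.133 0.02 ]
0.073 373 [ 0.5019 -0.0608  0.0777] [ 0.421 -0.136  0.073] [0.579 0.056 0.083]
0.115 57 [0.4885 0.0415 0.1239] [ 0.426 -0.067  0.116] [0.574 0.082 0.13 ]
0.15 142 [ 0.4997 -0.0579  0.1579] [ 0.448 -0.068  0.15 ] [ 0.555 -0.049  0.165]
((0.5214430689811707, -0.01721729338169098), (0.1864495575428009, 0.3000364303588867), 3.152620315551758)
```

View pics/crop.png

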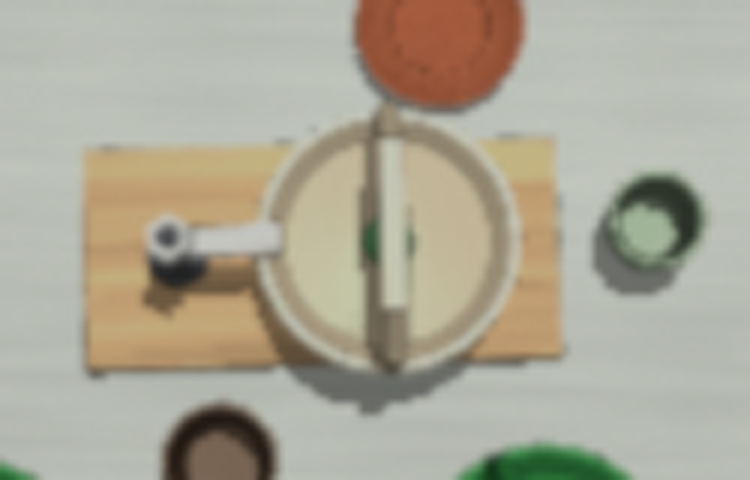

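The crop shows the nut top at (168,238) and the tongue pointing right to (280,237), over the dish rim. The handle bar runs vertically from (388,138) to (397,305), with the ball beneath it at about (388,240).

```bash
python3 - <<'E'
from plant import manip
from h import *
go(manip.state(),(.485,.05,.29),np.radians(93.5))
E
```

```text
shift cm [ 47.62 -52.    -5.87]  tool-y yaw -1.2519873373473227
turn 0.2577224656277721
```

```bash
R='x'; python3 -m crank '[{"x":2,"y":-2.2,"z":-1},{"x":3.2,"y":-3.5,"z":-1},{"x":3.2,"y":-3.5,"z":-1},{"x":3.2,"y":-3.5,"z":-1},{"x":3.2,"y":-3.5,"z":-1}]'
python3 -m crank '[{"x":3.2,"y":-3.5,"z":-1},{"x":3.2,"y":-3.5},{"x":3.2,"y":-3.5},{"x":3.2,"y":-3.5},{"x":3.2,"y":-3.5}]'
python3 -m crank '[{"x":3.2,"y":-3.5},{"x":3.2,"y":-3.5},{"x":3.2,"y":-3.5},{"x":3.2,"y":-3.5},{"x":3.2,"y":-3.5}]'
python3 -m crank '[{"x":0.8,"y":-0.8,"turn":0.1},{"turn":0.1},{"turn":0.058},{},{}]'
python3 - <<'E'
from plant import manip
from h import *
s=manip.state(); m=manip.camera_model("wrist"); p,d=manip.grab_frame("wrist")
cv2.imwrite("pics/w1.png",p[:,:,::-1]); np.savez("w1.npz",p=p,d=d,**m)
print(s["time"],s["tool_pos"],s["joint_pos"].round(2),np.arctan2(*toolR(s)[[1,0],1]))
P,u,v=points(m,d); k=(abs(P[:,2]-.123)<.004)&(np.hypot(P[:,0]-.489,P[:,1]-.071)<.03); print(k.sum(),P[k].mean(0),(P[k].max(0)+P[k].min(0))/2, u[k].mean(),v[k].mean())
k=(abs(P[:,2]-.159)<.004)&(abs(P[:,1]+.058)<.03); print(k.sum(),P[k].mean(0),cv2.minAreaRect(P[k][:,:2].astype(np.float32)) if k.any() else 0)
E
```

```text
0.1 [ 0.19578022 -0.59294663  0.23017772] [-1.37  0.05  1.61  0.    1.48 -0.12] -1.2519873373473227schema error: expected keys x, y, z, turn
schema error: expected keys x, y, z, turn
schema error: expected keys x, y, z, turn
schema error: expected keys x, y, z, turn
<stdin>:6: RuntimeWarning: Mean of empty slice.
  ret = um.true_divide(
Traceback (most recent call last):
ValueError: zero-size array to reduction operation maximum which has no identity
```

View pics/w1.png

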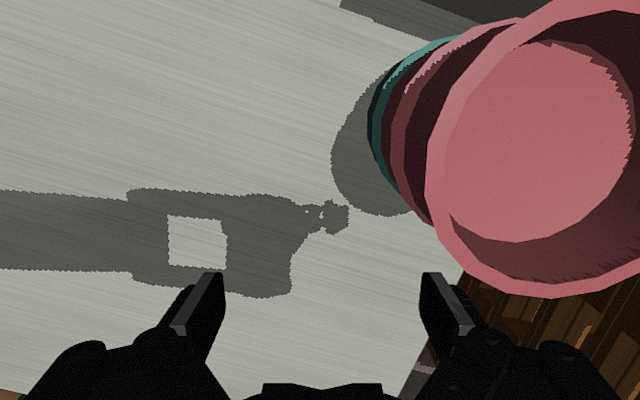

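The moves were refused because every row needs all four keys, so the view still shows the start place: a stack of pink pots at (540,150) and the gripper's shadow. I'll send the rows again with all the keys.

```bash
python3 -m crank '[{"x":2,"y":-2.2,"z":-1,"turn":0},{"x":3.2,"y":-3.5,"z":-1,"turn":0},{"x":3.2,"y":-3.5,"z":-1,"turn":0},{"x":3.2,"y":-3.5,"z":-1,"turn":0},{"x":3.2,"y":-3.5,"z":-1,"turn":0}]'
python3 -m crank '[{"x":3.2,"y":-3.5,"z":-1,"turn":0},{"x":3.2,"y":-3.5,"z":0,"turn":0},{"x":3.2,"y":-3.5,"z":0,"turn":0},{"x":3.2,"y":-3.5,"z":0,"turn":0},{"x":3.2,"y":-3.5,"z":0,"turn":0}]'
python3 -m crank '[{"x":3.2,"y":-3.5,"z":0,"turn":0},{"x":3.2,"y":-3.5,"z":0,"turn":0},{"x":3.2,"y":-3.5,"z":0,"turn":0},{"x":3.2,"y":-3.5,"z":0,"turn":0},{"x":3.2,"y":-3.5,"z":0,"turn":0}]'
python3 -m crank '[{"x":0.8,"y":-0.8,"z":0,"turn":0.1},{"x":0,"y":0,"z":0,"turn":0.1},{"x":0,"y":0,"z":0,"turn":0.058},{"x":0,"y":0,"z":0,"turn":0},{"x":0,"y":0,"z":0,"turn":0}]'
cat > look.py <<'E'
import sys
from plant import manip
from h import *
n=sys.argv[1]
s=manip.state(); m=manip.camera_model("wrist"); p,d=manip.grab_frame("wrist")
cv2.imwrite(f"pics/{n}.png",p[:,:,::-1]); np.savez(n+".npz",p=p,d=d,**m)
print(s["time"],s["tool_pos"],s["joint_pos"].round(2),"toolz",toolR(s)[:,2].round(4),"yaw",np.arctan2(*toolR(s)[[1,0],1]))
P,u,v=points(m,d); k=(abs(P[:,2]-.123)<.004)&(np.hypot(P[:,0]-.489,P[:,1]-.071)<.03)
if k.any(): print("nut",k.sum(),P[k].mean(0),(P[k].max(0)+P[k].min(0))/2, u[k].mean(),v[k].mean())
k=(abs(P[:,2]-.159)<.004)&(abs(P[:,1]+.058)<.03)
if k.any(): print("bar",k.sum(),P[k].mean(0),cv2.minAreaRect(P[k][:,:2].astype(np.float32)))
k=(abs(P[:,2]-.091)<.004)&(abs(P[:,1]-.035)<.02)&(abs(P[:,0]-.49)<.03)
if k.any(): print("tongue",k.sum(),P[k].mean(0),cv2.minAreaRect(P[k][:,:2].astype(np.float32)))
E
python3 look.py w2
```

```text
time: 0.65
tool_pos: [0.2859, -0.3914, 0.2812]
tool_rot: [-0.0, 0.987, 0.158, 0.0]
contact_force: [0.3, -0.3, 0.9]
gripper_width: 1.0
grasp_force: 0.0
time: 1.15
tool_pos: [0.383, -0.1751, 0.2912]
tool_rot: [0.0, 0.987, 0.158, 0.0]
contact_force: [0.9, 0.7, -0.2]
gripper_width: 0.998
grasp_force: 0.0
time: 1.65
tool_pos: [0.4801, 0.0415, 0.2912]
tool_rot: [0.0, 0.987, 0.159, 0.0]
contact_force: [0.1, -1.0, -0.6]
gripper_width: 1.0
grasp_force: 0.0
time: 2.15
tool_pos: [0.4848, 0.0495, 0.2911]
tool_rot: [-0.0, 1.0, 0.031, -0.0]
contact_force: [-0.2, 0.6, -0.5]
gripper_width: 1.0
grasp_force: 0.0
2.15 [0.48478592 0.04946464 0.29106862] [-0.05 -0.31  1.85 -0.    1.61  1.46] toolz [-4.e-04  0.e+00 -1.e+00] yaw -1.5088266657595648
nut 585 [0.49268806 0.07272209 0.12301784] [0.49235367 0.07312098 0.12298163] 297.4957264957265 172.84102564102565
bar 2198 [ 0.50257333 -0.05563757  0.15793651] ((0.49959293007850647, -0.05645015090703964), (0.10017770528793335, 0.0163642056286335), 3.3692519664764404)
tongue 695 [0.49581496 0.03498548 0.08999988] ((0.4955524802207947, 0.034936320036649704), (0.01815035566687584, 0.04044643044471741), 3.0322771072387695)
```

View pics/w2.png

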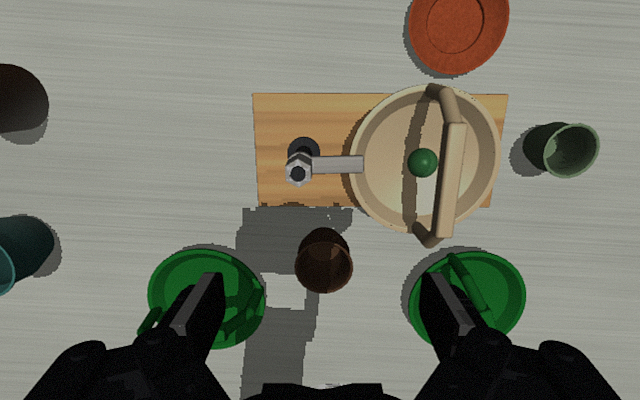

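The nut top is at (297,172) with the tongue pointing right, and the ball is in the middle of the dish at (422,162). The measurements agree with the given sizes: nut to handle is 130 mm, the bar is 100 × 16 mm, and the cradle is turned about 3.3°.

```bash
python3 - <<'E'
from plant import manip
from h import *
go(manip.state(),(.4926,.073,.095))
E
```

```text
shift cm [ 0.93 -2.31 19.61]  tool-y yaw -1.5092486384958614
```

```bash
python3 -m crank '[{"x":0.9,"y":-2.3,"z":2,"turn":0},{"x":0,"y":0,"z":4,"turn":0},{"x":0,"y":0,"z":4,"turn":0},{"x":0,"y":0,"z":3,"turn":0},{"x":0,"y":0,"z":2,"turn":0}]' 70
python3 -m crank '[{"x":0,"y":0,"z":2,"turn":0},{"x":0,"y":0,"z":1.5,"turn":0},{"x":0,"y":0,"z":1,"turn":0},{"x":0,"y":0,"z":0,"turn":0},{"x":0,"y":0,"z":0,"turn":0}]'
python3 -m crank '[{"x":0,"y":0,"z":0,"turn":0},{"x":0,"y":0,"z":0,"turn":0},{"x":0,"y":0,"z":0,"turn":0},{"x":0,"y":0,"z":0,"turn":0},{"x":0,"y":0,"z":0,"turn":0}]' 0
```

```text
time: 2.7
tool_pos: [0.4909, 0.0728, 0.1382]
tool_rot: [-0.0, 1.0, 0.031, -0.002]
contact_force: [-0.9, 0.4, 0.2]
gripper_width: 0.696
grasp_force: 0.0
time: 3.2
tool_pos: [0.493, 0.073, 0.097]
tool_rot: [0.0, 1.0, 0.03, 0.0]
contact_force: [0.4, 0.2, 0.3]
gripper_width: 0.699
grasp_force: 0.0
time: 3.7
tool_pos: [0.4933, 0.0726, 0.0976]
tool_rot: [0.001, 1.0, 0.031, 0.001]
contact_force: [-1.6, -2.9, 5.7]
gripper_width: 0.272
grasp_force: 59.9
```

```bash
python3 -m crank '[{"x":0,"y":0,"z":0,"turn":-0.05},{"x":0,"y":0,"z":0,"turn":-0.1},{"x":0,"y":0,"z":0,"turn":-0.1},{"x":0,"y":0,"z":0,"turn":-0.1},{"x":0,"y":0,"z":0,"turn":0}]'
python3 -m crank '[{"x":0,"y":0,"z":0,"turn":-0.1},{"x":0,"y":0,"z":0,"turn":-0.1},{"x":0,"y":0,"z":0,"turn":-0.1},{"x":0,"y":0,"z":0,"turn":-0.1},{"x":0,"y":0,"z":0,"turn":-0.1}]'
python3 -m crank '[{"x":0,"y":0,"z":0,"turn":-0.1},{"x":0,"y":0,"z":0,"turn":-0.1},{"x":0,"y":0,"z":0,"turn":-0.1},{"x":0,"y":0,"z":0,"turn":-0.1},{"x":0,"y":0,"z":0,"turn":-0.05}]'
python3 -m crank '[{"x":0,"y":0,"z":0,"turn":0},{"x":0,"y":0,"z":0,"turn":0}]'
```

```text
time: 4.2
tool_pos: [0.4932, 0.0729, 0.0976]
tool_rot: [0.0, 0.979, 0.205, 0.001]
contact_force: [-1.5, -1.2, 5.1]
gripper_width: 0.272
grasp_force: 59.9
time: 4.7
tool_pos: [0.4928, 0.0734, 0.0976]
tool_rot: [-0.0, 0.897, 0.441, 0.0]
contact_force: [-3.6, 0.5, 6.0]
gripper_width: 0.271
grasp_force: 59.9
time: 5.2
tool_pos: [0.4924, 0.0736, 0.0975]
tool_rot: [-0.001, 0.777, 0.63, 0.0]
contact_force: [-5.6, 1.1, 8.6]
gripper_width: 0.273
grasp_force: 60.1
time: 5.4
tool_pos: [0.4924, 0.0736, 0.0975]
tool_rot: [-0.001, 0.777, 0.629, 0.0]
contact_force: [-5.2, 0.7, 8.4]
gripper_width: 0.269
grasp_force: 60.2
```

```bash
python3 -m crank '[{"x":0,"y":0,"z":0,"turn":0},{"x":0,"y":0,"z":0,"turn":0},{"x":0,"y":0,"z":0,"turn":0},{"x":0,"y":0,"z":-0.5,"turn":0},{"x":0,"y":0,"z":-2,"turn":0}]' 70
python3 -m crank '[{"x":0,"y":0,"z":-4,"turn":0},{"x":0,"y":0,"z":-4,"turn":0.1},{"x":0,"y":0,"z":-4,"turn":0.14},{"x":0,"y":0,"z":-3,"turn":0.14},{"x":0,"y":0,"z":-1.5,"turn":0.14}]'
python3 -m crank '[{"x":0,"y":0,"z":0,"turn":0.14},{"x":0,"y":0,"z":0,"turn":0.14},{"x":0,"y":0,"z":0,"turn":0.14},{"x":0,"y":0,"z":0,"turn":0.14},{"x":0,"y":0,"z":0,"turn":0.14}]'
python3 -m crank '[{"x":-1.5,"y":3.5,"z":0,"turn":0.09},{"x":-1.5,"y":3.5,"z":0,"turn":0},{"x":-1,"y":3,"z":0,"turn":0},{"x":0,"y":0,"z":0,"turn":0},{"x":0,"y":0,"z":0,"turn":0}]'
python3 look.py w3
```

```text
time: 5.9
tool_pos: [0.4906, 0.073, 0.1192]
tool_rot: [-0.002, 0.777, 0.629, -0.002]
contact_force: [0.1, -0.2, -0.1]
gripper_width: 0.699
grasp_force: 0.0
time: 6.4
tool_pos: [0.4938, 0.073, 0.2908]
tool_rot: [0.001, 0.914, 0.405, 0.003]
contact_force: [0.2, 0.6, 0.3]
gripper_width: 0.702
grasp_force: 0.0
time: 6.9
tool_pos: [0.4925, 0.073, 0.2865]
tool_rot: [-0.0, 0.998, 0.067, 0.0]
contact_force: [0.2, 0.1, -0.6]
gripper_width: 0.699
grasp_force: 0.0
time: 7.4
tool_pos: [0.4609, -0.0302, 0.2866]
tool_rot: [-0.0, 1.0, 0.025, 0.0]
contact_force: [-0.2, 0.4, -0.3]
gripper_width: 0.699
grasp_force: 0.0
7.4 [ 0.4608966  -0.03021069  0.28658869] [-0.23 -0.38  1.9   0.    1.62  1.29] toolz [ 6.e-04  4.e-04 -1.e+00] yaw -1.5215563904889389
nut 660 [0.4925516  0.07227311 0.12296317] [0.49199147 0.07282173 0.12308508] 208.61060606060607 144.14545454545456
bar 2471 [ 0.50277127 -0.05637469  0.15788895] ((0.49981674551963806, -0.05678612366318703), (0.09834333509206772, 0.01610955223441124), 3.2264316082000732)
```

View pics/w3.png

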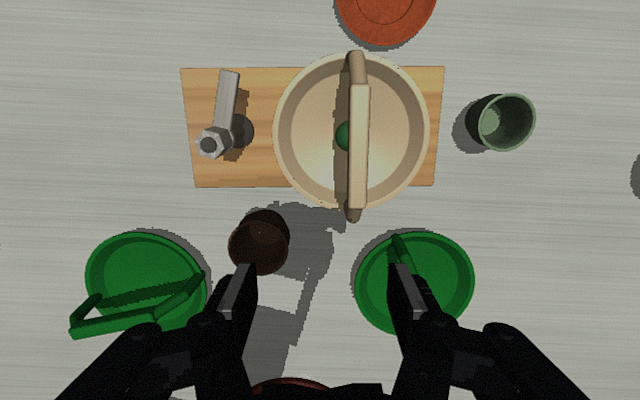

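The tongue now points up-image from the nut at (210,145), well clear of the dish. The ball is still in the middle at (345,135) and the handle bar is at (357,135). Next I'll go over the bar and grip it.

```bash
python3 - <<'E'
from plant import manip
from h import *
go(manip.state(),(.4998,-.0567,.130),np.radians(93.25))
E
```

```text
shift cm [ 3.73  2.9  15.65]  tool-y yaw -1.5203432738543647
turn -0.006270147749283694
```

```bash
python3 -m crank '[{"x":1.9,"y":1.5,"z":1,"turn":-0.006},{"x":1.8,"y":1.4,"z":2,"turn":0},{"x":0,"y":0,"z":2,"turn":0},{"x":0,"y":0,"z":0,"turn":0},{"x":0,"y":0,"z":0,"turn":0}]' 60
python3 -m crank '[{"x":0,"y":0,"z":3,"turn":0},{"x":0,"y":0,"z":3,"turn":0},{"x":0,"y":0,"z":2,"turn":0},{"x":0,"y":0,"z":1.5,"turn":0},{"x":0,"y":0,"z":1,"turn":0}]'
python3 -m crank '[{"x":0,"y":0,"z":0,"turn":0},{"x":0,"y":0,"z":0,"turn":0},{"x":0,"y":0,"z":0,"turn":0}]'
python3 look.py w4
```

```text
time: 7.95
tool_pos: [0.4994, -0.0559, 0.2362]
tool_rot: [-0.0, 1.0, 0.029, -0.0]
contact_force: [-0.7, 0.2, 0.1]
gripper_width: 0.602
grasp_force: 0.0
time: 8.45
tool_pos: [0.4998, -0.0566, 0.1315]
tool_rot: [0.0, 1.0, 0.029, 0.001]
contact_force: [-0.1, 0.4, -0.7]
gripper_width: 0.599
grasp_force: 0.0
time: 8.75
tool_pos: [0.5004, -0.0571, 0.1329]
tool_rot: [0.0, 1.0, 0.028, 0.001]
contact_force: [0.2, -0.8, 0.4]
gripper_width: 0.601
grasp_force: 0.0
8.75 [ 0.50040107 -0.05712827  0.13287148] [-0.26 -0.16  1.99  0.    1.31  1.25] toolz [ 2.5e-03 -6.0e-04 -1.0e+00] yaw -1.5139336173524405
nut 2025 [0.49376446 0.07121504 0.12280967] [0.49220891 0.07301318 0.12295602] 63.79061728395062 264.3116049382716
bar 8526 [ 0.50909154 -0.05672504  0.15793391] ((0.5029892325401306, -0.05685160309076309), (0.057851314544677734, 0.08661358058452606), 63.57780075073242)
```

View pics/w4.png

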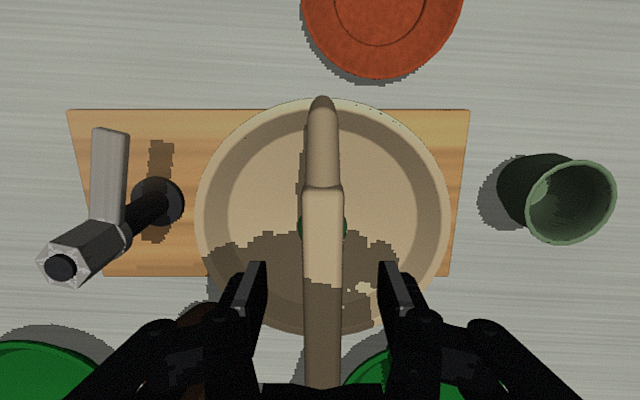

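The bar at x≈322 px lies midway between the pads (266 and 378 px), straight and well centred. I'll close on it.

```bash
python3 -m crank '[{"x":0,"y":0,"z":0.1,"turn":0},{"x":0,"y":0,"z":0,"turn":0}]' 40
python3 -m crank '[{"x":0,"y":0,"z":0,"turn":0},{"x":0,"y":0,"z":0,"turn":0},{"x":0,"y":0,"z":0,"turn":0},{"x":0,"y":0,"z":0,"turn":0}]' 24
python3 -m crank '[{"x":0,"y":0,"z":0,"turn":0},{"x":0,"y":0,"z":0,"turn":0},{"x":0,"y":0,"z":0,"turn":0},{"x":0,"y":0,"z":0,"turn":0},{"x":0,"y":0,"z":0,"turn":0}]' 0
```

```text
time: 9.0
tool_pos: [0.4996, -0.057, 0.1307]
tool_rot: [0.0, 1.0, 0.028, 0.0]
contact_force: [-0.2, -0.1, -0.1]
gripper_width: 0.403
grasp_force: 0.0
time: 9.4
tool_pos: [0.4994, -0.0569, 0.1303]
tool_rot: [-0.0, 1.0, 0.028, -0.0]
contact_force: [0.4, 0.1, 0.0]
gripper_width: 0.237
grasp_force: 0.0
time: 9.9
tool_pos: [0.4995, -0.0571, 0.1304]
tool_rot: [0.0, 1.0, 0.028, 0.0]
contact_force: [0.5, -1.8, 0.4]
gripper_width: 0.178
grasp_force: 59.1
```

```bash
python3 -m crank '[{"x":0,"y":0,"z":-0.05,"turn":0},{"x":0,"y":0,"z":-0.1,"turn":0},{"x":0,"y":0,"z":-0.15,"turn":0},{"x":0,"y":0,"z":-0.2,"turn":0},{"x":0,"y":0,"z":-0.25,"turn":0}]'
python3 -m crank '[{"x":0,"y":0,"z":-0.3,"turn":0},{"x":0,"y":0,"z":-0.3,"turn":0},{"x":0,"y":0,"z":-0.3,"turn":0},{"x":0,"y":0,"z":-0.3,"turn":0},{"x":0,"y":0,"z":-0.3,"turn":0}]'
python3 look.py w5; python3 - <<'E'
from plant import manip; s=manip.state(); print(s["contact_force"],s["ft_torque"])
import cv2;from h import *
m=np.load("w5.npz");p=cv2.cvtColor(m["p"],cv2.COLOR_RGB2HSV);k=cv2.inRange(p,(55,80,30),(90,255,160));k[270:]=0;k[:,:150]=0;v,u=np.nonzero(k);print(u.mean(),u.min(),u.max(),v.mean(),v.min(),v.max(),len(u))
E
```

```text
time: 10.4
tool_pos: [0.499, -0.0567, 0.1374]
tool_rot: [-0.0, 1.0, 0.028, -0.001]
contact_force: [-0.1, 0.2, -4.3]
gripper_width: 0.174
grasp_force: 58.5
time: 10.9
tool_pos: [0.4994, -0.0569, 0.1531]
tool_rot: [0.0, 1.0, 0.028, 0.0]
contact_force: [0.0, 0.7, -4.0]
gripper_width: 0.173
grasp_force: 58.5
10.9 [ 0.49944128 -0.05692467  0.15313914] [-0.26 -0.18  1.97  0.    1.35  1.25] toolz [ 1.e-04 -0.e+00 -1.e+00] yaw -1.513998624354201
nut 1649 [0.49360264 0.07141379 0.12284047] [0.49231548 0.07263608 0.12287643] 89.81867798665859 245.12007277137658
bar 971 [ 0.54597238 -0.05387693  0.15946245] ((0.5372007489204407, -0.05429288372397423), (0.06285840272903442, 0.04165554791688919), 3.3230578899383545)
[ 0.53583146 -0.08872895 -4.03181838] [ 0.0222884  -0.09118898  0.00705214]
428.6906474820144 298 587 201.92805755395685 148 237 139
```

View pics/w5.png

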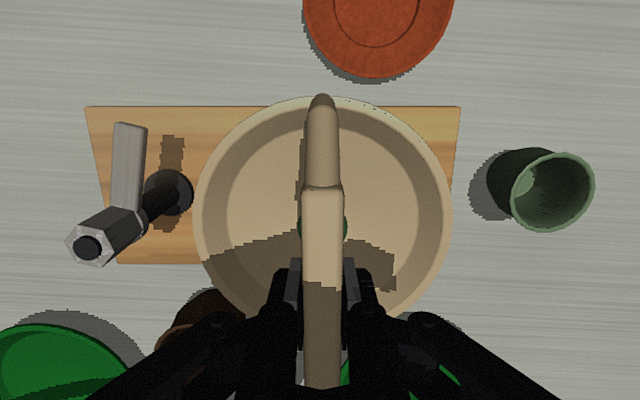

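The dish is off the seat and level, and the ball still shows on both sides of the bar at (302–346, 225), in the middle. I'll carry on lifting.

```bash
python3 -m crank '[{"x":0,"y":0,"z":-0.35,"turn":0},{"x":0,"y":0,"z":-0.35,"turn":0},{"x":0,"y":0,"z":-0.4,"turn":0},{"x":0,"y":0,"z":-0.4,"turn":0},{"x":0,"y":0,"z":-0.4,"turn":0}]'
python3 -m crank '[{"x":0,"y":0,"z":-0.4,"turn":0},{"x":0,"y":0,"z":-0.4,"turn":0},{"x":0,"y":0,"z":-0.4,"turn":0},{"x":0,"y":0,"z":-0.4,"turn":0},{"x":0,"y":0,"z":-0.4,"turn":0}]'
python3 -m crank '[{"x":0,"y":0,"z":-0.4,"turn":0},{"x":0,"y":0,"z":-0.4,"turn":0},{"x":0,"y":0,"z":-0.4,"turn":0},{"x":0,"y":0,"z":-0.4,"turn":0},{"x":0,"y":0,"z":-0.4,"turn":0}]'
python3 -m crank '[{"x":0,"y":0,"z":-0.4,"turn":0},{"x":0,"y":0,"z":-0.35,"turn":0},{"x":0,"y":0,"z":-0.3,"turn":0},{"x":0,"y":0,"z":-0.25,"turn":0},{"x":0,"y":0,"z":-0.2,"turn":0}]'
python3 -m crank '[{"x":0,"y":0,"z":-0.15,"turn":0},{"x":0,"y":0,"z":-0.1,"turn":0},{"x":0,"y":0,"z":-0.05,"turn":0},{"x":0,"y":0,"z":0,"turn":0},{"x":0,"y":0,"z":0,"turn":0}]'
python3 -m crank '[{"x":0,"y":0,"z":0,"turn":0},{"x":0,"y":0,"z":0,"turn":0},{"x":0,"y":0,"z":0,"turn":0}]'
```

```text
time: 11.45
tool_pos: [0.4995, -0.0569, 0.1722]
tool_rot: [0.0, 1.0, 0.028, 0.0]
contact_force: [0.0, 1.0, -4.5]
gripper_width: 0.175
grasp_force: 58.5
time: 11.95
tool_pos: [0.4994, -0.0569, 0.1921]
tool_rot: [-0.0, 1.0, 0.028, -0.0]
contact_force: [1.3, -0.1, -3.4]
gripper_width: 0.178
grasp_force: 58.5
time: 12.45
tool_pos: [0.4994, -0.0569, 0.2121]
tool_rot: [-0.0, 1.0, 0.028, 0.0]
contact_force: [-1.1, -0.1, -3.8]
gripper_width: 0.18
grasp_force: 58.5
time: 12.95
tool_pos: [0.4994, -0.0569, 0.227]
tool_rot: [0.0, 1.0, 0.028, 0.0]
contact_force: [0.3, 0.0, -4.3]
gripper_width: 0.173
grasp_force: 58.5
time: 13.45
tool_pos: [0.4993, -0.0569, 0.2297]
tool_rot: [-0.0, 1.0, 0.028, -0.0]
contact_force: [0.2, -0.3, -4.0]
gripper_width: 0.181
grasp_force: 58.5
time: 13.75
tool_pos: [0.4994, -0.0569, 0.2298]
tool_rot: [0.0, 1.0, 0.028, -0.0]
contact_force: [-0.6, -1.0, -3.7]
gripper_width: 0.177
grasp_force: 58.5
```

```bash
python3 -m crank '[{"x":0,"y":0,"z":0,"turn":-0.01},{"x":0,"y":0,"z":0,"turn":-0.02},{"x":0,"y":0,"z":0,"turn":-0.03},{"x":0,"y":0,"z":0,"turn":-0.04},{"x":0,"y":0,"z":0,"turn":-0.05}]'
python3 -m crank '[{"x":0,"y":0,"z":0,"turn":-0.05},{"x":0,"y":0,"z":0,"turn":-0.05},{"x":0,"y":0,"z":0,"turn":-0.05},{"x":0,"y":0,"z":0,"turn":-0.05},{"x":0,"y":0,"z":0,"turn":-0.05}]'
python3 -m crank '[{"x":0,"y":0,"z":0,"turn":-0.05},{"x":0,"y":0,"z":0,"turn":-0.05},{"x":0,"y":0,"z":0,"turn":-0.05},{"x":0,"y":0,"z":0,"turn":-0.05},{"x":0,"y":0,"z":0,"turn":-0.05}]'
python3 -m crank '[{"x":0,"y":0,"z":0,"turn":-0.05},{"x":0,"y":0,"z":0,"turn":-0.05},{"x":0,"y":0,"z":0,"turn":-0.05},{"x":0,"y":0,"z":0,"turn":-0.05},{"x":0,"y":0,"z":0,"turn":-0.05}]'
python3 -m crank '[{"x":0,"y":0,"z":0,"turn":-0.05},{"x":0,"y":0,"z":0,"turn":-0.05},{"x":0,"y":0,"z":0,"turn":-0.05},{"x":0,"y":0,"z":0,"turn":-0.05},{"x":0,"y":0,"z":0,"turn":-0.05}]'
python3 -m crank '[{"x":0,"y":0,"z":0,"turn":-0.05},{"x":0,"y":0,"z":0,"turn":-0.05},{"x":0,"y":0,"z":0,"turn":-0.05},{"x":0,"y":0,"z":0,"turn":-0.05},{"x":0,"y":0,"z":0,"turn":-0.05}]'
python3 -m crank '[{"x":0,"y":0,"z":0,"turn":-0.05},{"x":0,"y":0,"z":0,"turn":-0.05},{"x":0,"y":0,"z":0,"turn":-0.04},{"x":0,"y":0,"z":0,"turn":-0.03},{"x":0,"y":0,"z":0,"turn":-0.02}]'
python3 -m crank '[{"x":0,"y":0,"z":0,"turn":-0.02},{"x":0,"y":0,"z":0,"turn":-0.01},{"x":0,"y":0,"z":0,"turn":0},{"x":0,"y":0,"z":0,"turn":0},{"x":0,"y":0,"z":0,"turn":0}]'
python3 look.py w6
python3 - <<'E'
from plant import manip
import cv2
p,d=manip.grab_frame("scene"); cv2.imwrite("pics/s6.png",cv2.resize(p[120:260,220:400,::-1],None,fx=4,fy=4,interpolation=cv2.INTER_CUBIC))
s=manip.state();print(s["joint_vel"].round(3),s["contact_force"],s["ft_torque"])
E
```

```text
time: 14.25
tool_pos: [0.4994, -0.0569, 0.2298]
tool_rot: [-0.0, 0.994, 0.105, 0.0]
contact_force: [0.1, -1.2, -4.3]
gripper_width: 0.176
grasp_force: 58.5
time: 14.75
tool_pos: [0.4994, -0.0569, 0.2298]
tool_rot: [0.0, 0.974, 0.228, 0.0]
contact_force: [-0.3, -0.4, -4.3]
gripper_width: 0.175
grasp_force: 58.5
time: 15.25
tool_pos: [0.4994, -0.0569, 0.2298]
tool_rot: [-0.0, 0.938, 0.348, -0.0]
contact_force: [-0.1, -0.0, -3.5]
gripper_width: 0.176
grasp_force: 58.5
time: 15.75
tool_pos: [0.4994, -0.0569, 0.2298]
tool_rot: [0.0, 0.887, 0.462, 0.0]
contact_force: [-0.3, 0.2, -3.7]
gripper_width: 0.179
grasp_force: 58.5
time: 16.25
tool_pos: [0.4994, -0.0569, 0.2298]
tool_rot: [-0.0, 0.822, 0.569, -0.0]
contact_force: [0.1, -0.4, -4.1]
gripper_width: 0.177
grasp_force: 58.5
time: 16.75
tool_pos: [0.4994, -0.0569, 0.2298]
tool_rot: [-0.0, 0.745, 0.667, -0.0]
contact_force: [-0.2, -0.2, -4.1]
gripper_width: 0.18
grasp_force: 58.5
time: 17.25
tool_pos: [0.4994, -0.0569, 0.2298]
tool_rot: [-0.0, 0.679, 0.734, -0.0]
contact_force: [-0.1, -0.9, -4.1]
gripper_width: 0.174
grasp_force: 58.5
time: 17.75
tool_pos: [0.4994, -0.0569, 0.2298]
tool_rot: [-0.0, 0.669, 0.744, -0.0]
contact_force: [0.1, 0.1, -4.1]
gripper_width: 0.176
grasp_force: 58.5
17.75 [ 0.49939759 -0.05691207  0.22978277] [-0.26 -0.25  1.89  0.    1.49 -0.37] toolz [-0.  0. -1.] yaw 0.10593368560563546
nut 1169 [0.49230411 0.07069549 0.12315026] [0.49211912 0.06990427 0.12292864] 331.4414029084688 15.80923866552609
bar 8930 [ 0.49870031 -0.05663102  0.15924033] ((0.49955931305885315, -0.058002784848213196), (0.05999020114541054, 0.1173311397433281), 89.98527526855469)
[ 0.     0.002 -0.    -0.    -0.001 -0.004] [-0.08595705  0.2563277  -5.37531286] [-0.05245532 -0.02232838 -0.01338823]
```

View pics/s6.png

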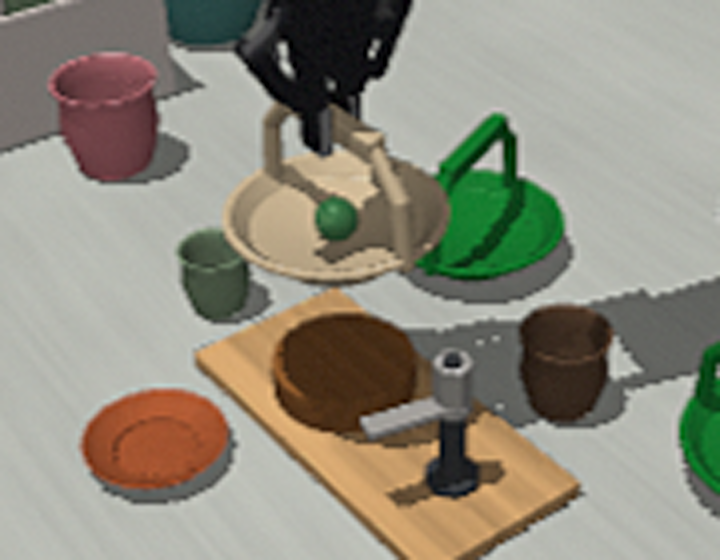

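View pics/w6.png

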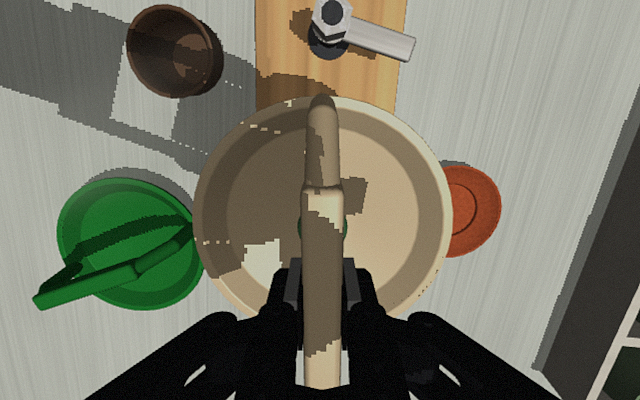

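The dish hangs level, with the ball in the middle (wrist view, at (323,226)) and the clip clear. The turn came to 1.62 rad, so I'll take back 0.05.

```bash
python3 -m crank '[{"x":0,"y":0,"z":0,"turn":0.01},{"x":0,"y":0,"z":0,"turn":0.015},{"x":0,"y":0,"z":0,"turn":0.015},{"x":0,"y":0,"z":0,"turn":0.01},{"x":0,"y":0,"z":0,"turn":0}]'
python3 -m crank '[{"x":0,"y":0,"z":0,"turn":0},{"x":0,"y":0,"z":0,"turn":0},{"x":0,"y":0,"z":0,"turn":0},{"x":0,"y":0,"z":0,"turn":0},{"x":0,"y":0,"z":0,"turn":0}]'
python3 -m crank '[{"x":0,"y":0,"z":0,"turn":0},{"x":0,"y":0,"z":0,"turn":0},{"x":0,"y":0,"z":0,"turn":0},{"x":0,"y":0,"z":0,"turn":0},{"x":0,"y":0,"z":0,"turn":0}]'
python3 - <<'E'
from plant import manip
from h import *
s=manip.state(); y=np.arctan2(*toolR(s)[[1,0],1]); print(y,y+1.514,s["tool_pos"])
if abs(y+1.514-np.pi/2)<.02: print(manip.job_done())
E
```

```text
time: 18.35
tool_pos: [0.4994, -0.0569, 0.2298]
tool_rot: [-0.0, 0.687, 0.727, 0.0]
contact_force: [-0.1, 0.0, -4.5]
gripper_width: 0.172
grasp_force: 58.5
time: 18.85
tool_pos: [0.4994, -0.0569, 0.2298]
tool_rot: [0.0, 0.687, 0.727, 0.0]
contact_force: [-0.6, -1.2, -3.5]
gripper_width: 0.176
grasp_force: 58.5
time: 19.35
tool_pos: [0.4994, -0.0569, 0.2298]
tool_rot: [-0.0, 0.687, 0.727, -0.0]
contact_force: [-0.2, 0.2, -4.1]
gripper_width: 0.176
grasp_force: 58.5
0.05598107678345421 1.569981076783454 [ 0.49939802 -0.05692443  0.22978988]
the job is handed in; nothing more can be done
None
```

I turned the clip about 1.3 rad counter-clockwise, clear of the dish, lifted the dish 9.9 cm, and gave it a quarter turn (1.570 rad, after taking back a 0.05 rad overshoot); I handed the job in at 19.4 s with it held still and level, the ball in the middle when last viewed and the other pots untouched.

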